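Uncover the bean pot and hook the dipper on its rim

ROBOT

A 6-joint arm with a two-finger parallel gripper is mounted at the origin on the work surface. World frame = base frame: x ahead of the robot, y to its left, z up, the work surface at z = 0. Lengths are in m, angles in rad, forces in N, time in s.
With the tool pointing down it reaches from about 0.275 to 0.825 m from the base axis. Payload 4.9 kg.
Tool frame: the origin (TCP) lies midway between the tips of the shut fingers; the grasp point (between the pads) lies 19 mm behind it (bot.grip_depth is the distance from the TCP to the grasp point, in m); z points along the fingers, y is the line along which they close (so a half turn about z gives the same grasp; the last joint's range is limited). The gripper opens to 85 mm and grips with 20 to 120 N. Pads are 22 mm wide; open, the fingers measure 114 mm over their backs; the gripper's body (76 mm by 85 mm) begins 54 mm behind the grasp point. The pads swing forward as they close: fully open they stand 13 mm farther back than shut.
Start: joints at [-1.252, 0.326, -0.193, 1.052, 0, 1.437], TCP at [0.241, -0.495, 0.231] pointing down, gripper open.
Joint ranges: [-2.65, 2.65], [-0.97, 1.79], [-1.3, 1.35], [-1.93, 2.1], [-1.47, 1.37], [-3.14, 3.14]. Speed limits (rad/s): [2.57, 2.57, 3.14, 3.14, 3.14, 3.14].

INTERFACE

Orientations are given as a unit quaternion [w, x, y, z].
In Python, from cell import bot gives the robot as it stands. Calls block until the motion is done:
- bot.move_pose(position, orientation): joint-space move of the TCP to a pose.
- bot.move_linear(position, speed=0.15, rotation=None, until_force=None): straight line of the TCP; rotation=None keeps the orientation; speed is the mean speed in m/s. With until_force (N) it stops when the force on the tool has changed by that much, and returns True; else False.
- bot.goto_joints(angles): joint-space move.
- bot.set_gripper(opening, grasp_force=None): opening from 0.0 (shut) to 1.0 (fully open); grasp_force is the grip in N (None keeps the last); returns when the fingers have stopped.
- bot.wait(seconds).
- bot.solve_ik(position, orientation): joint angles nearest the present ones, or None.
- bot.camera(name): name is "side" or "top"; returns the picture (480x640x3 uint8, red, green, blue); there is no depth.
- bot.calibration(name): a dict with "mtx" (3x3 intrinsics, pixels), "k1" (the pictures are not rectified: a ray, as slopes to the right and down, at radius r is drawn at 1 + k1 r^2 times it, then the intrinsics apply), "extrinsics" (4x4, takes a point from world to camera coordinates). Camera axes: x right, y down, z forward; pixel columns grow to the right and rows downward; lengths in m; the calibration is good to about 2 mm. A picture is of the moment at which its call begins. calibration takes no time and is no camera call.
A pose or a line that the arm cannot do raises bot.PlanningError and nothing moves.
- bot.close_job(): hands the job in; it is judged then, once.
Trained networks look in the newest picture that a camera, given by its name, has taken for a name from the list of things; names that differ only in an ending like _2 or _b are one class to them, and where a whole thing is asked for, a point or a joint stands for the part that bears it (a point fixed in the world has none). Each returns a list of dicts, best first, with "confidence" (0 to 1); they miss things now and then, are a little off and sometimes report something else, mostly with a low value. They report only what shows in the picture. A call takes as long as a camera call. They do not tell look-alikes from the thing itself.
- bot.search_frame(camera, thing): "bbox" ([left, top, width, height] in pixels, round what is visible of it).
Readings, each from a call of its own:
- bot.read_clock(): time.
- bot.read_joint_positions(): joint angles.
- bot.read_joint_vel(): joint speeds.
- bot.read_joint_efforts(): joint torques, N m.
- bot.read_position(): TCP position.
- bot.read_tool_rot(): TCP orientation.
- bot.read_ft_force(): force on the tool from outside, world axes, zero at the start.
- bot.read_moment(): the same for the moment, N m.
- bot.read_gripper_width(): opening from 0.0 (shut) to 1.0 (fully open).
- bot.read_finger_force(): force on a finger pad.
Only numpy, scipy, OpenCV 4.12 (cv2) and the standard library are available. Lean on these libraries where they do the work, as an engineer would, in place of code of your own. Each camera call takes 0.05 s, during which the arm holds its last target. There are 200 camera calls.

TASK

Make the clay bean pot ready for serving: take off its lid and lay it knob up on the round wooden board, then hang the steel dipper in the open pot, cup inside, with its spring hook pushed over the rim until fully home so that it hangs upright by itself. The clay chips easily, so feel for the rim and be gentle: do not set the lid down hard or press hard on the pot. Leave the salt jar and the mug where they stand.

Things in the scene. Friction and masses are not known exactly. Their poses are not given: they have to be found in the camera images.
- pot: hand-built terracotta bean pot, heavy, does not shift, empty. Origin: centre of its underside, z up. Belly 212 mm across; two ear handles at its own +y and -y sides (reach 135 mm from the axis, 54 to 108 mm high). On the belly stands an upright round neck with the rim, see mouth. Inner floor 10 mm high
- mouth (a point): where the centre of the rim's top plane should be: on the pot's axis, 145 mm up. Hand-built: the real neck's centre lies 12 mm from this point, to an unknown side that differs each time and is not measured; its height is true but for four 1.5 mm bumps. Neck: inside diameter 144 mm, wall 10 mm, outside 164 mm, rounded top, straight for 39 mm below the top, flared outside at the foot
- lid: terracotta lid lying loose and not centred on the pot's rim, about 450 g; disc 198 mm across, 11 mm thick at the edge, 16 mm in the middle; on it a round knob 32 mm across, 16 to 54 mm above the disc's underside (waist 26 mm wide below 28 mm); under it a low ring 108 mm across and 5 mm high. Origin: centre of the disc's flat underside (lid laid down: 5 mm over its support), z up through the knob
- board: round wooden board, 204 mm across and 18 mm thick, fixed, with a short tab handle (36 mm wide, to 152 mm from the centre) at its own -x side. Origin: centre of its underside
- saucer: blue glazed saucer, 128 mm across, fixed, on which the dipper stands 6 mm above the table. Origin: centre of its underside
- dipper: steel dipper, about 250 g, standing upright on the saucer. Origin: centre of the underside of its flat-bottomed cup (68 mm across, 45 mm high), z up, x from the cup towards the hook side. A flat upright strap (3 mm thick, 20 mm wide in y, outer face at x = 37 mm) rises from the cup's +x side to the hook and a wooden grip above it; cup bottom is 95 mm below the hook's crown
- hook (a point): mid underside of the hook's level crown (20 mm wide, out to x = 52), dipper frame (42, 0, 95) mm. From the crown's outer end a 14 mm wide spring tongue goes down to z = 68. The rim enters between strap and tongue: 13 mm open at the flared lower end, 9 mm at the narrowest (z = 79); the tongue springs out to take the 10 mm rim. Home when the crown rests on the rim
- tongue_tip (a point): lower end of the tongue at rest, dipper frame (51, 0, 70) mm. With the strap's outer face against the inside of the neck, or up to 2 mm off it, the hook goes on by pushing straight down: about 8 to 15 N when the crown is still some 10 mm over the rim, then 2 to 5 N (its weight is not enough). Much farther off, its end lands on the rim. On, it holds the strap to the wall
- grip (a point): point on the axis of the dipper's wooden grip, dipper frame (36, 0, 150) mm, a good height to grasp from above. The grip is 20 x 20 mm in section, faces square to the dipper's x and y, from z = 100 to 175 mm
- salt_jar: glass salt jar with wooden cap, 72 mm across, 100 mm high, loose; origin at the centre of its underside, standing beyond the pot
- mug: blue mug, 80 mm across, 85 mm high, loose, standing beyond the pot; its handle sticks out 69 mm from the axis at its own +y side; origin at the centre of its underside
Things that resemble listed ones, but are neither listed nor needed, are in the scene too. There is more than one size of the dipper; the job needs the larger.

How it is judged:
By the outcome, as a careful person would: the job done as asked, in the order asked, and still so for the second after the job is handed in, with the robot touching nothing.
It also fails if it takes over 64 s, if anything falls off the work surface, if the arm or the gripper's body presses on something with over 40 N, if the wrist force passes 120 N, or if a joint passes its speed limit or range.

## Working session

There is one attempt and no reset: what is moved stays moved. The work goes in short steps, each a Python script; the robot and the scene stay as the last script left them, time stands still between calls to the robot, and variables do not carry over. Pictures are saved under pics/ and viewed, at most 10 in all, crops included, and the job is handed in when it is done.

```bash
mkdir -p pics; cat > h.py <<'E'
import numpy as np, cv2
from cell import bot
from scipy.spatial.transform import Rotation as R
def cal(c):
    k=bot.calibration(c); return np.array(k["mtx"]),float(k["k1"]),np.array(k["extrinsics"])
def dist(k1): return np.array([k1,0,0,0,0.])
def proj(c,P):
    M,k1,E=cal(c); r,_=cv2.Rodrigues(E[:3,:3])
    return cv2.projectPoints(np.atleast_2d(np.asarray(P,float)),r,E[:3,3],M,dist(k1))[0][:,0]
def ray(c,uv):
    M,k1,E=cal(c); p=cv2.undistortPoints(np.array([[uv]],float),M,dist(k1))[0,0]
    Rt=E[:3,:3].T; return -Rt@E[:3,3], Rt@np.array([p[0],p[1],1])
def atz(c,uv,z):
    o,d=ray(c,uv); return o+d*(z-o[2])/d[2]
def down(yaw): # tool z down; tool y along direction yaw in world
    y=np.array([np.cos(yaw),np.sin(yaw),0]); z=np.array([0,0,-1.]); x=np.cross(y,z)
    return R.from_matrix(np.c_[x,y,z]).as_quat(scalar_first=True)
def save(c,n): 
    im=bot.camera(c); cv2.imwrite(f"pics/{n}.png",im[:,:,::-1]); return im
E
python3 - <<'E'
from h import *
a=save("top","top0"); b=save("side","side0")
for c in("top","side"):
    M,k1,E=cal(c); print(c,M[0,0],k1,(-E[:3,:3].T@E[:3,3]).round(3),E[2,:3].round(2))
    for t in["pot","lid","board","saucer","dipper","hook","salt_jar","mug"]:
        print(t,[(np.round(d["bbox"]).astype(int).tolist(),round(d["confidence"],2)) for d in bot.search_frame(c,t)][:4])
print(bot.read_clock(),bot.read_tool_rot())
E
```

```text
top 439.934271191287 -0.06130612329184905 [ 0.428 -0.021  1.118] [ 0.14  0.01 -0.99]
pot [([282, 259, 111, 42], 0.75)]
lid [([293, 234, 90, 94], 0.55), ([424, 249, 54, 55], 0.32)]
board [([162, 230, 77, 97], 0.79)]
saucer [([422, 251, 56, 50], 0.88)]
dipper [([431, 200, 18, 28], 0.83), ([434, 253, 47, 39], 0.6)]
hook [([433, 203, 19, 26], 0.95), ([433, 254, 51, 39], 0.8)]
salt_jar [([254, 180, 33, 35], 0.7)]
mug [([366, 182, 45, 36], 0.56)]
side 601.9599676400067 -0.026487285719604778 [0.351 0.833 0.903] [ 0.19 -0.72 -0.66]
pot [([307, 246, 105, 67], 0.92)]
lid [([310, 199, 107, 70], 0.96)]
board [([243, 369, 152, 111], 0.7)]
saucer [([349, 186, 53, 23], 0.63)]
dipper [([362, 131, 30, 73], 0.88), ([305, 165, 20, 40], 0.7)]
hook [([362, 132, 31, 72], 0.86)]
salt_jar [([217, 281, 36, 60], 0.82), ([307, 243, 108, 70], 0.6)]
mug [([262, 195, 38, 51], 0.96)]
0.9 [6.28047159e-06 9.74483448e-01 2.24459373e-01 1.65056296e-05]
```

View pics/top0.png

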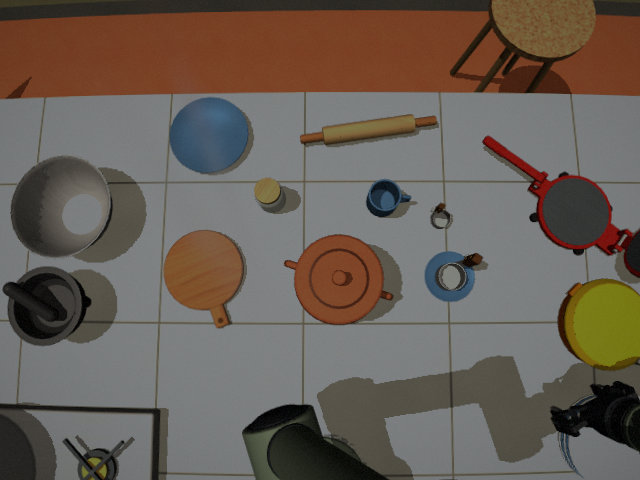

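View pics/side0.png

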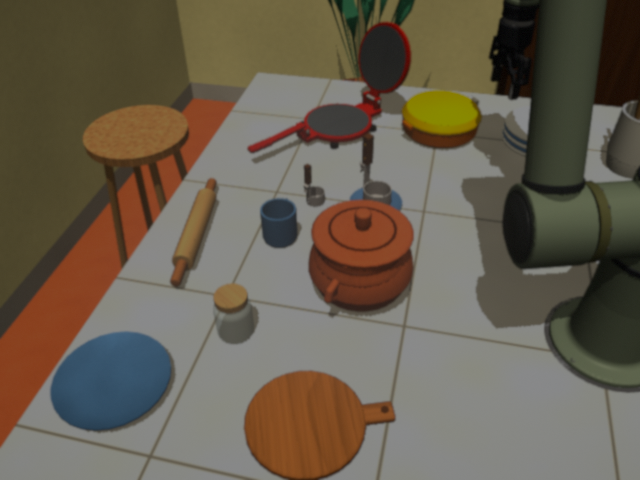

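The top view shows the pot with its lid at (339,280) and the knob at (341,278). The board is at (203,270) with its tab at (220,318).

Look-alikes:
- **Dipper:** the larger one stands on the saucer at (452,275), grip at (474,260). The small one at (441,216) has no saucer under it, so I choose the saucer one.
- **Board and saucer:** the blue plate at (209,135) is not the saucer. The stool top at (545,20) is not the board.

I'll check these choices in close crops.

```bash
python3 - <<'E'
import cv2,numpy as np
t=cv2.imread("pics/top0.png");s=cv2.imread("pics/side0.png")
def c(i,x,y,w,h,f): return cv2.resize(i[y:y+h,x:x+w],None,fx=f,fy=f,interpolation=cv2.INTER_CUBIC)
A=c(t,415,235,80,60,5);B=c(s,340,125,80,90,5)[:450]
C=np.zeros((450,800,3),np.uint8);C[:300,:400]=A;C[:450,400:]=B
cv2.imwrite("pics/dip.png",C)
A=c(t,280,225,120,105,3.33);B=c(s,300,190,120,125,3.33)
C=np.zeros((420,800,3),np.uint8);C[:A.shape[0],:A.shape[1]]=A;C[:B.shape[0],400:400+B.shape[1]]=B
cv2.imwrite("pics/lid.png",C)
E
```

```text
(no output)
```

View pics/dip.png

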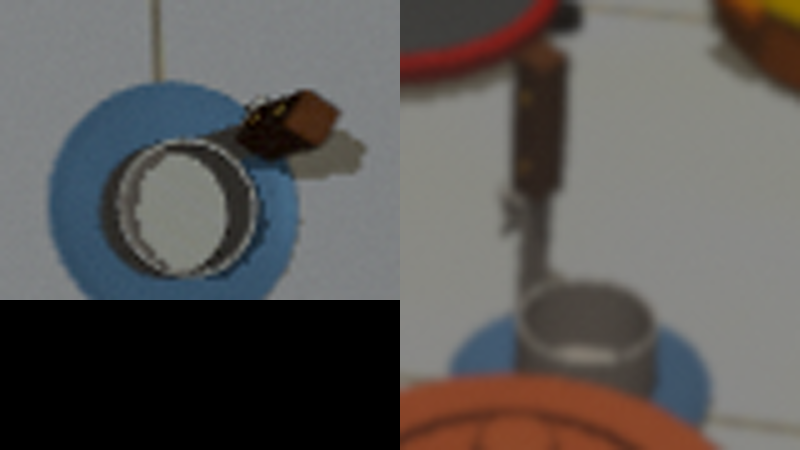

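View pics/lid.png

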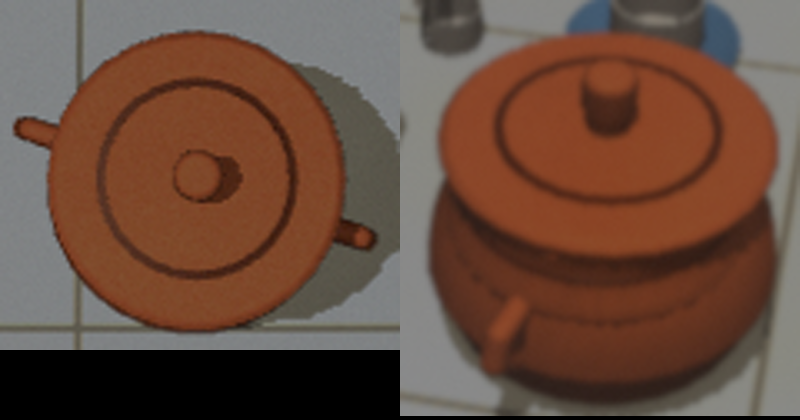

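```bash
cat >> h.py <<'E'
from scipy.optimize import least_squares
def circ(c,cnt,z,r=None):
    P=np.array([atz(c,p,z)[:2] for p in cnt.reshape(-1,2)])
    f=lambda q:np.hypot(P[:,0]-q[0],P[:,1]-q[1])-(q[2] if r is None else r)
    x0=list(np.median(P,0))+([.1] if r is None else [])
    s=least_squares(f,x0,loss="soft_l1",f_scale=.001); return s.x,np.median(abs(s.fun))
def biggest(m):
    return max(cv2.findContours(m.astype(np.uint8),cv2.RETR_EXTERNAL,cv2.CHAIN_APPROX_NONE)[0],key=cv2.contourArea)
def tri(uvt,uvs):
    o1,d1=ray("top",uvt);o2,d2=ray("side",uvs)
    k=np.linalg.lstsq(np.c_[d1,-d2],o2-o1,rcond=None)[0]
    p,q=o1+k[0]*d1,o2+k[1]*d2; return (p+q)/2,np.linalg.norm(p-q)
E
python3 - <<'E'
from h import *
t=cv2.imread("pics/top0.png");s=cv2.imread("pics/side0.png")
def cr(x,y,ox,oy,f): return ((x+.5)/f-.5+ox,(y+.5)/f-.5+oy)
def mask(i,x,y,w,h):
    H=cv2.cvtColor(i,cv2.COLOR_BGR2HSV);m=(H[...,1]>110)&((H[...,0]<22)|(H[...,0]>170))&(H[...,2]>85);o=np.zeros_like(m);o[y:y+h,x:x+w]=m[y:y+h,x:x+w];return o
print("board",circ("top",biggest(mask(t,155,222,95,120)),.018),circ("side",biggest(mask(s,235,360,170,118)),.018))
m=cv2.morphologyEx(mask(t,275,225,125,110).astype(np.uint8),cv2.MORPH_OPEN,np.ones((15,15)))
print("lid",circ("top",biggest(m),.156))
T={"grip":cr(319,112,415,235,5),"cup":cr(188,207,415,235,5),"knob":cr(198,175,280,225,3.333)}
S={"grip":cr(142,52,340,125,5),"cup":cr(187,325,340,125,5),"knob":cr(210,75,300,190,3.333)}
Z={"grip":.181,"cup":.051,"knob":.199}
for k in T: print(k,tri(T[k],S[k]),atz("top",T[k],Z[k]),atz("side",S[k],Z[k]))
for a,b in (((300,90),(340,108)),((285,120),(325,137)),((340,108),(325,137)),((300,90),(285,120))):
    p,q=[atz("top",cr(*v,415,235,5),.181) for v in(a,b)];print("edge",np.degrees(np.arctan2(*(q-p)[1::-1])),np.linalg.norm(q-p))
c=cr
e1=atz("top",cr(20,127,280,225,3.333),.1);e2=atz("top",cr(370,240,280,225,3.333),.1);print("ears",e1,e2,(e1+e2)/2,np.linalg.norm(e1-e2))
E
```

```text
board (array([0.51156609, 0.29929183, 0.09947166]), np.float64(0.0010886350238524453)) (array([0.51276007, 0.30478784, 0.10035145]), np.float64(0.0009029927755041245))
lid (array([ 0.48071303, -0.023595  ,  0.05611841]), np.float64(0.009367482105929265))
grip (array([ 0.52569979, -0.3415322 ,  0.17755014]), np.float64(0.0005524889188810203)) [ 0.52561809 -0.34033224  0.181     ] [ 0.52459098 -0.33594574  0.181     ]
cup (array([ 0.49402359, -0.3199853 ,  0.04423081]), np.float64(0.001466371603977548)) [ 0.49288449 -0.31816511  0.051     ] [ 0.49362226 -0.31085512  0.051     ]
knob (array([ 0.48317978, -0.04004109,  0.19659097]), np.float64(0.0018602992614983036)) [ 0.48211277 -0.0400884   0.199     ] [ 0.48365845 -0.03702889  0.199     ]
edge -114.67498972550017 0.018765151075866765
edge -113.419700662328 0.018568566009563504
edge 150.2772844599978 0.014388070555496162
edge 151.19255632233663 0.014777474487393963
ears [0.5213747  0.08173573 0.1       ] [ 0.44290689 -0.16057871  0.1       ] [ 0.48214079 -0.03942149  0.1       ] 0.25470273745888206
```

```bash
python3 - <<'E'
from h import *
q=down(np.radians(-64)); k=np.array([.4827,-.0385])
for p,yw in(((.4827,-.0385,.17),-64),((.512,.302,.045),-64),((.5255,-.339,.137),-31),((.54,-.08,.18),-31)):
    j=bot.solve_ik(p,down(np.radians(yw))); print(None if j is None else np.round(j,2))
bot.move_pose([*k,.24],q)
print("hit",bot.move_linear([*k,.1705],speed=.1,until_force=6),bot.read_position())
f0=np.array(bot.read_ft_force())
bot.set_gripper(0.2,grasp_force=35)
print("w",bot.read_gripper_width(),bot.read_finger_force(),bot.read_ft_force(),bot.read_clock())
bot.move_linear([*k,.20],speed=.05)
print("lift",np.array(bot.read_ft_force())-f0,bot.read_moment())
bot.move_linear([*k,.26],speed=.12)
save("top","lift_t");save("side","lift_s");print(bot.read_gripper_width(),bot.read_clock())
E
python3 - <<'E'
import cv2,numpy as np
t=cv2.imread("pics/lift_t.png");s=cv2.imread("pics/lift_s.png")
cv2.imwrite("pics/lift.png",np.hstack([t[150:400,240:440],s[100:350,240:480]]).repeat(1,0))
E
```

```text
[-0.23  0.26 -0.45  0.86  0.    2.46]
[ 0.41  0.59 -0.3   0.68  0.    3.1 ]
[-0.69  0.54 -0.12  0.92  0.    1.42]
[-0.28  0.36 -0.28  0.93  0.    1.83]
hit False [ 0.48310665 -0.03873802  0.17094844]
w 0.36584545049139566 34.457441568374634 [-0.29632564  0.64753374  3.70229165] 4.15
lift [ 0.97223413 -0.55610871 -5.76813684] [ 0.05167219  0.0320661  -0.05562391]
0.36058304672287284 5.6417
```

View pics/lift.png

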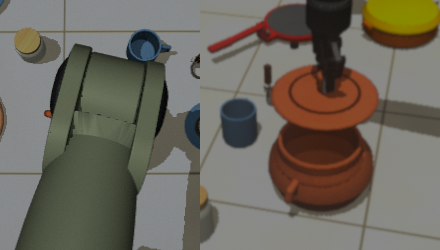

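The lid is held level in the gripper and clear of the pot. Next I place it on the board.

```bash
python3 - <<'E'
from h import *
q=down(np.radians(-27)); b=[.512,.302]
bot.move_pose([*b,.2],q)
bot.move_linear([*b,.065],speed=.12)
bot.wait(.2)
print("touch",bot.move_linear([*b,.04],speed=.015,until_force=1.5),bot.read_position(),bot.read_ft_force())
bot.set_gripper(.75)
print(bot.read_ft_force())
bot.move_linear([*b,.16],speed=.15)
bot.move_pose([.45,.2,.3],q) if bot.solve_ik([.45,.2,.3],q) is not None else None
t=save("top","open_t");s=save("side","open_s")
print(bot.read_clock())
for c in("top","side"):
  for n in("pot","lid","board"): print(c,n,[(np.round(d["bbox"]).astype(int).tolist(),round(d["confidence"],2)) for d in bot.search_frame(c,n)][:2])
A=cv2.resize(t[220:340,270:400],None,fx=3,fy=3,interpolation=2);B=cv2.resize(s[190:330,290:425],None,fx=3,fy=3,interpolation=2)
C=np.zeros((580,800,3),np.uint8);C[:360,:390]=A;C[:420,395:800]=B;C[420:580,395:]=cv2.resize(s[340:480,200:480],(405,160));C[370:580,:390]=cv2.resize(t[215:340,100:332],(390,210))
cv2.imwrite("pics/open.png",C[:,:,::-1])
E
```

```text
touch True [0.51193341 0.30198683 0.04755535] [-0.37294745  0.76027487  5.21761262]
[-0.16178957  0.4580628  -0.03364998]
11.7167
top pot [([285, 235, 107, 90], 0.85), ([364, 183, 48, 34], 0.69)]
top lid [([174, 228, 68, 82], 0.71)]
top board [([205, 227, 37, 101], 0.84)]
side pot []
side lid [([247, 368, 121, 105], 0.75)]
side board [([244, 401, 153, 79], 0.76), ([389, 189, 12, 25], 0.23)]
```

View pics/open.png

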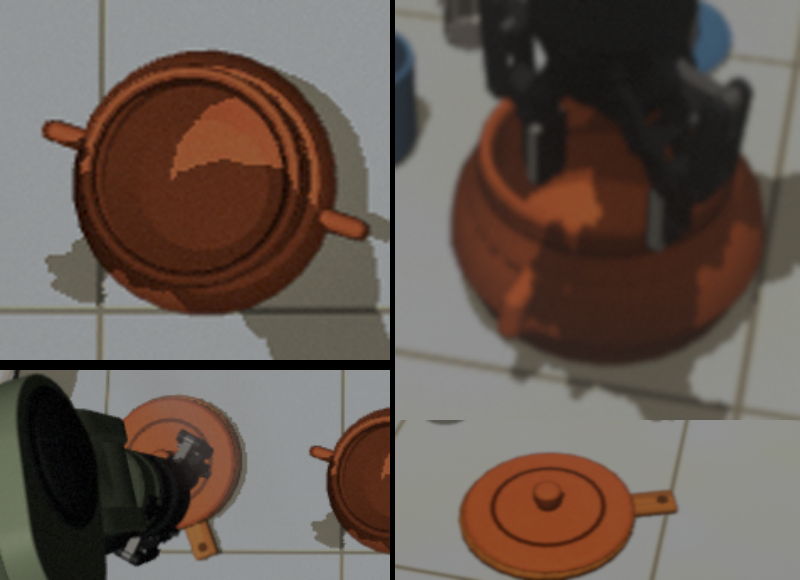

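The lid lies knob up and centred on the board. The open pot's neck shows at about (334.7,278.7) in the top view. Next I fit the neck circle and grasp the dipper.

```bash
python3 - <<'E'
from h import *
from scipy.optimize import differential_evolution as DE
g=cv2.GaussianBlur(cv2.cvtColor(cv2.imread("pics/open_t.png"),cv2.COLOR_BGR2GRAY),(0,0),.7).astype(np.float32)
a=np.linspace(0,2*np.pi,180,endpoint=False)
def ring(x,y,r,z): 
    p=proj("top",np.c_[x+r*np.cos(a),y+r*np.sin(a),0*a+z]).astype(np.float32)
    return cv2.remap(g,p[:,:1],p[:,1:],1)[:,0]
def sc(q): # bright rim, darker inside and outside
    x,y,r=q; return -np.mean(np.clip(ring(x,y,r+.002,.143)-ring(x,y,r-.002,.143),-10,25))
def sc2(q): # rim crest brighter than both sides
    x,y=q; c=ring(x,y,.077,.145); return -np.mean(np.clip(c-ring(x,y,.070,.141),-10,25)+np.clip(c-ring(x,y,.084,.141),-10,25))
B=[(.455,.51),(-.06,0)]
s=DE(sc,B+[(.068,.078)],seed=1); s2=DE(sc2,B,seed=1); print("neck",s.x,s.fun,s2.x,s2.fun)
im=cv2.imread("pics/open_t.png");f=5;ox,oy=280,230;C=cv2.resize(im[oy:oy+100,ox:ox+110],None,fx=f,fy=f,interpolation=2)
for q,col in((s.x,(0,255,0)),(s2.x,(255,255,0))):
  for r in(.072,.082):
    p=proj("top",np.c_[q[0]+r*np.cos(a),q[1]+r*np.sin(a),0*a+.142]);p=((p-[ox,oy]+.5)*f-.5).astype(int)
    for u in p[::3]: cv2.circle(C,tuple(int(v) for v in u),1,col,-1)
cv2.imwrite("pics/neck.png",C)
# dipper
q=down(np.radians(-31)); d=[.5252,-.3385]
bot.move_pose([*d,.25],q)
print("hit",bot.move_linear([*d,.137],speed=.12,until_force=4),bot.read_position())
bot.set_gripper(.1,grasp_force=80)
print("w",bot.read_gripper_width(),bot.read_ft_force(),bot.read_clock())
bot.move_linear([*d,.17],speed=.08); bot.move_linear([*d,.32],speed=.2)
bot.wait(.2);print(bot.read_gripper_width(),bot.read_ft_force(),bot.read_clock())
t=save("top","dl_t");v=save("side","dl_s")
cv2.imwrite("pics/dl.png",np.hstack([cv2.resize(v[40:290,280:480],None,fx=2,fy=2),cv2.resize(t[180:430,400:550],None,fx=2,fy=2)])[:,:,::-1])
E
```

```text
neck [ 0.48348905 -0.02792593  0.07391464] -19.801204681396484 [ 0.48338103 -0.02793735] -36.33500289916992
hit False [ 0.52574553 -0.33884644  0.137861  ]
w 0.2219607579843834 [-1.39372462  0.38008424  5.66723769] 15.5417
0.22396596058611284 [-0.06059679 -0.05624713 -2.73660256] 17.2083
```

View pics/neck.png

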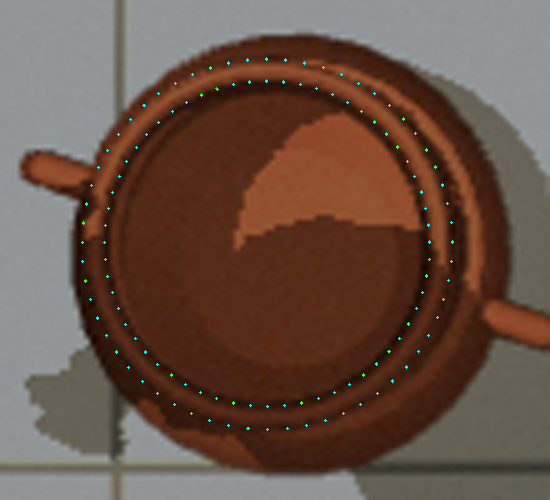

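View pics/dl.png

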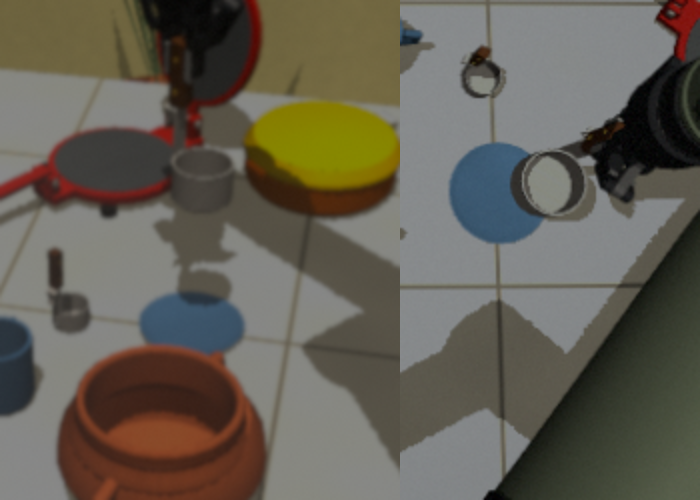

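The neck circle fits closely: centre (0.4835,-0.028), 11.5 mm from the ears' midpoint, against 12 mm expected. The dipper hangs upright in the gripper at 2.7 N. Now I feel for the wall.

```bash
python3 - <<'E'
from h import *
yw=np.radians(-31);q=down(yw);u=np.array([np.cos(yw),np.sin(yw)]);n=np.array([.4835,-.028])
s=n+.061*u
bot.move_pose([*s,.34],q)
print("hit",bot.move_linear([*s,.214],speed=.1,until_force=3),bot.read_position())
bot.wait(.2);print(bot.read_ft_force())
e=n+.085*u
print("wall",bot.move_linear([*e,.214],speed=.012,until_force=2))
p=np.array(bot.read_position());f=np.array(bot.read_ft_force());print(p,(p[:2]-n)@u,f,f[:2]@u,f[:2]@[-u[1],u[0]],bot.read_moment(),bot.read_clock())
E
```

```text
hit False [ 0.53627186 -0.05956701  0.21465127]
[-0.71490103 -0.39608113 -2.54413499]
wall True
[ 0.54476457 -0.06511968  0.21301914] 0.07163203546488162 [-0.12072571  0.74458305 -1.98093403] -0.4869707568749263 0.5760539071226781 [-0.07832054 -0.07249003  0.0103286 ] 21.075
```

```bash
python3 - <<'E'
from h import *
yw=np.radians(-31);u=np.array([np.cos(yw),np.sin(yw)]);n=np.array([.4835,-.028])
def rep(t):
    p=np.array(bot.read_position());f=np.array(bot.read_ft_force());print(t,((p[:2]-n)@u).round(4),p[2].round(4),f.round(2),(f[:2]@u).round(2))
bot.wait(.2);rep("0")
for r in(.0705,.0715,.0725,.0735,.0745,.0755):
    h=bot.move_linear([*(n+r*u),.214],speed=.01,until_force=4);bot.wait(.15);rep((r,h))
    f=np.array(bot.read_ft_force())
    if h or f[:2]@u<-3: break
print(bot.read_clock())
E
```

```text
0 0.071 0.2124 [-0.01 -0.43 -2.54] 0.22
(0.0705, False) 0.0705 0.214 [ 1.39  0.1  -2.24] 1.14
(0.0715, False) 0.0715 0.214 [ 0.4   0.01 -3.18] 0.34
(0.0725, False) 0.0723 0.2139 [-0.95  0.61 -0.98] -1.12
(0.0735, False) 0.0727 0.2138 [-3.92  2.26 -0.6 ] -4.52
22.925
```

Wall contact starts at a radius of about 0.072. I back off slightly and push straight down in logged steps.

```bash
python3 - <<'E'
from h import *
yw=np.radians(-31);u=np.array([np.cos(yw),np.sin(yw)]);n=np.array([.4835,-.028]);c=n+.0717*u
def rep(t):
    p=np.array(bot.read_position());f=np.array(bot.read_ft_force());print(t,((p[:2]-n)@u).round(4),p[2].round(4),f.round(2),(f[:2]@u).round(2));return p[2],f[2]+2.6
bot.move_linear([*c,.214],speed=.01);rep("off")
h=bot.move_linear([*c,.199],speed=.03,until_force=6);z,f=rep(("pre",h))
zc=.197
while not h and zc>.1795:
    h=bot.move_linear([*c,zc],speed=.02,until_force=17);bot.wait(.05);z,f=rep((round(zc,4),h))
    if f>18 or (z<.186 and f>8): break
    zc-=.0015
print(bot.read_clock(),bot.read_gripper_width())
E
```

```text
off 0.0722 0.2141 [-0.    0.88 -2.85] -0.46
('pre', False) 0.072 0.199 [ 0.29  0.36 -2.73] 0.06
(0.197, False) 0.0719 0.1971 [ 0.32  0.03 -2.06] 0.26
(0.1955, False) 0.072 0.1956 [ 1.16 -0.28 -2.09] 1.14
(0.194, False) 0.0719 0.194 [ 1.29 -1.1  -1.76] 1.68
(0.1925, False) 0.0719 0.1924 [ 1.64 -0.18 -2.71] 1.5
(0.191, False) 0.0718 0.1909 [ 1.54 -0.79 -3.53] 1.73
(0.1895, False) 0.0717 0.1894 [ 0.89 -1.46 -3.02] 1.51
(0.188, False) 0.0717 0.1879 [ 2.55 -1.5  -2.43] 2.96
(0.1865, False) 0.0717 0.1864 [ 1.62 -0.6  -2.1 ] 1.7
(0.185, False) 0.0716 0.1849 [ 2.56 -1.03 -2.44] 2.73
(0.1835, False) 0.0716 0.1834 [ 2.89 -1.89 -2.27] 3.45
(0.182, False) 0.0718 0.1827 [ 0.03 -0.84  6.02] 0.46
27.2083 0.2265161943466861
```

```bash
python3 - <<'E'
from h import *
v=save("side","push_s");t=save("top","push_t")
yw=np.radians(-31);u=np.array([np.cos(yw),np.sin(yw),0])
def pts(tcp): # dipper pts from tcp
    o=np.array(tcp)-.036*u-[0,0,.1319]
    w=np.array([-u[1],u[0],0])
    return np.array([o+x*u+y*w+[0,0,z] for x,y,z in((0,34,45),(0,-34,45),(34,0,45),(-34,0,45),(0,34,0),(0,-34,0),(-34,0,0),(52,0,97),(51,0,68),(36,0,100),(36,0,175))for x,y,z in[(x/1e3,y/1e3,z/1e3)]])
d=cv2.imread("pics/dl_s.png")
def crop(im,p,x,y,w,h,f):
    C=cv2.resize(im[y:y+h,x:x+w],None,fx=f,fy=f,interpolation=2)
    for a in p: cv2.circle(C,tuple(int(k) for k in ((a-[x,y]+.5)*f-.5)),2,(0,255,0),-1)
    return C
A=crop(d,proj("side",pts([.5252,-.3385,.3205])),340,50,80,110,5)
B=crop(v[:,:,::-1],proj("side",pts(bot.read_position())),310,150,80,110,5)
cv2.imwrite("pics/chk.png",np.hstack([A,B]))
E
```

```text
(no output)
```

View pics/chk.png

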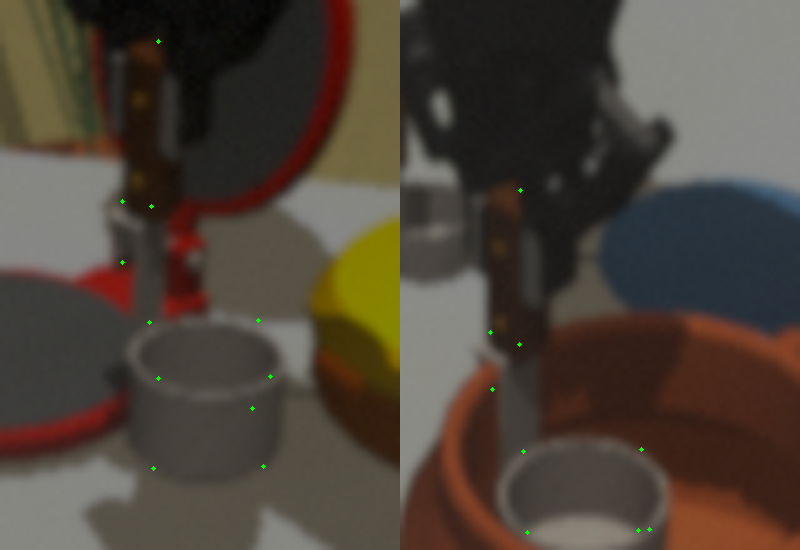

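```bash
python3 - <<'E'
from h import *
yw=np.radians(-31);u=np.array([np.cos(yw),np.sin(yw)]);n=np.array([.4835,-.028]);c=n+.0717*u
def rep(t):
    p=np.array(bot.read_position());f=np.array(bot.read_ft_force());print(t,((p[:2]-n)@u).round(4),p[2].round(4),f.round(2),(f[:2]@u).round(2),np.round(bot.read_moment(),2));return p[2],f[2]+2.6
rep("now")
for zc in(.1815,.181,.1805,.180):
    bot.move_linear([*c,zc],speed=.01,until_force=8);bot.wait(.1);z,f=rep(zc)
    if f>15: break
print(bot.read_clock())
# neck in side picture vs projection
im=cv2.imread("pics/push_s.png");a=np.radians(np.arange(0,360,3));x,y,f=310,150,5
C=cv2.resize(im[y:y+110,x:x+110],None,fx=f,fy=f,interpolation=2)
for r,z,col in((.072,.142,(0,255,0)),(.082,.142,(255,255,0))):
    for p in proj("side",np.c_[n[0]+r*np.cos(a),n[1]+r*np.sin(a),0*a+z]): cv2.circle(C,tuple(int(k) for k in((p-[x,y]+.5)*f-.5)),1,col,-1)
cv2.imwrite("pics/chk2.png",C)
E
```

```text
now 0.0718 0.1826 [-0.13 -0.98  5.44] 0.4 [-0.16 -0.15 -0.02]
0.1815 0.0719 0.1826 [-0.63 -1.06  8.67] 0.0 [-0.18  0.16  0.03]
0.181 0.0719 0.1825 [-2.31 -1.04 11.73] -1.45 [-0.1   0.31  0.03]
0.1805 0.0719 0.1824 [-3.2  -0.62 13.52] -2.43 [-0.09  0.53  0.01]
28.3583
```

View pics/chk2.png

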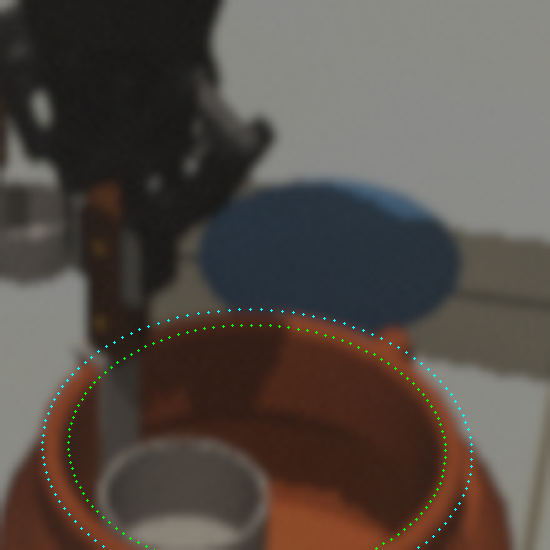

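```bash
python3 - <<'E'
from h import *
yw=np.radians(-31);u=np.array([np.cos(yw),np.sin(yw)]);n=np.array([.4835,-.028])
def rep(t):
    p=np.array(bot.read_position());f=np.array(bot.read_ft_force());print(t,((p[:2]-n)@u).round(4),p[2].round(4),f.round(2),(f[:2]@u).round(2));return f
for r in(.0717,.0727,.0737,.0717,.0707,.0697,.0687,.0677):
    bot.move_linear([*(n+r*u),.184],speed=.01,until_force=6);bot.wait(.1);f=rep(r)
    if r<.071 and f[:2]@u>5: break
bot.move_linear([*(n+.0717*u),.184],speed=.01);bot.wait(.1);rep("c")
print(bot.read_clock())
E
```

```text
0.0717 0.0719 0.1827 [-1.19 -0.74  4.62] -0.64
0.0727 0.072 0.183 [ 1.04 -0.56  1.08] 1.18
0.0737 0.0724 0.1831 [-2.21  1.49 -3.85] -2.67
0.0717 0.072 0.1841 [-0.23 -0.68 -4.84] 0.15
0.0707 0.0716 0.1845 [ 1.35 -1.08 -2.85] 1.71
0.0697 0.0704 0.1845 [ 2.09 -2.9  -0.78] 3.29
0.0687 0.0693 0.1843 [ 4.74 -2.54 -0.23] 5.37
c 0.0712 0.1837 [ 2.78 -1.65 -1.81] 3.23
31.4667
```

The hook straddles the rim: moving inward meets spring force and moving outward meets the wall. Next I press home, release, and check seating by feeling the top of the grip.

```bash
python3 - <<'E'
from h import *
yw=np.radians(-31);q=down(yw);u=np.array([np.cos(yw),np.sin(yw)]);n=np.array([.4835,-.028]);c=n+.0722*u
def rep(t):
    p=np.array(bot.read_position());f=np.array(bot.read_ft_force());print(t,((p[:2]-n)@u).round(4),p[2].round(4),f.round(2),(f[:2]@u).round(2));return f
bot.move_linear([*c,.184],speed=.01)
for z in(.182,.1815,.181):
    bot.move_linear([*c,z],speed=.01);bot.wait(.1)
    if rep(z)[2]>5: break
bot.set_gripper(.6);bot.wait(.2);rep("open")
bot.move_linear([*c,.26],speed=.12)
bot.set_gripper(0.0,grasp_force=20)
bot.wait(.2);f0=rep("free")
print("top",bot.move_linear([*c,.215],speed=.02,until_force=2.5));rep("t")
print(bot.read_clock())
E
```

```text
0.182 0.072 0.1827 [-1.65 -0.79  5.53] -1.01
open 0.0721 0.1819 [-0.92  0.13 -0.01] -0.86
free 0.0722 0.26 [0.51 0.36 0.61] 0.25
top True
t 0.0722 0.2259 [-0.18  0.51  3.43] -0.41
35.8583
```

```bash
python3 - <<'E'
from h import *
yw=np.radians(-31);q=down(yw);u=np.array([np.cos(yw),np.sin(yw)]);n=np.array([.4835,-.028]);c=n+.0722*u
def rep(t):
    p=np.array(bot.read_position());f=np.array(bot.read_ft_force());print(t,((p[:2]-n)@u).round(4),p[2].round(4),f.round(2));return f
for z in(.2255,.225,.2245):
    bot.move_linear([*c,z],speed=.01);bot.wait(.15)
    if rep(z)[2]>10: break
bot.move_linear([*c,.30],speed=.12)
s=[.40,.12,.38]; bot.move_pose(s,q); bot.wait(.5)
t=save("top","end_t");v=save("side","end_s")
o=np.array([*(n+.036*u),.05]);g=np.array([*(n+.072*u),.225])
print("pred grip top",proj("top",g),proj("side",g),"cup rim c",proj("top",o+[0,0,.045]),proj("side",o+[0,0,.045]))
for cam in("top","side"):
  for k in("dipper","lid","mug","salt_jar"): print(cam,k,[(np.round(d["bbox"]).astype(int).tolist(),round(d["confidence"],2)) for d in bot.search_frame(cam,k)][:3])
# grip (dark brown) pixels and steel in the mouth
for cam,im in(("top",t),("side",v)):
    P=proj(cam,g)[0].astype(int);w=im[P[1]-14:P[1]+34,P[0]-24:P[0]+24].astype(int)
    print(cam);print("\n".join("".join("W" if min(p)>130 else "S" if max(p)-min(p)<25 and max(p)>60 else "#" if max(p)<75 else "o" for p in r) for r in w))
print(bot.read_clock())
E
```

```text
0.2255 0.0724 0.2258 [-1.02 -0.02  5.57]
0.225 0.0726 0.2257 [-1.07  0.27  6.7 ]
0.2245 0.0728 0.2256 [-1.76  0.29  8.94]
pred grip top [[351.40517146 245.51629492]] [[333.59378682 187.96996353]] cup rim c [[340.84082103 265.9033493 ]] [[346.61180444 247.83967683]]
top dipper [([327, 242, 27, 40], 0.8), ([429, 201, 21, 28], 0.72)]
top lid [([162, 231, 77, 67], 0.64)]
top mug [([366, 182, 47, 40], 0.75)]
top salt_jar [([254, 177, 32, 38], 0.76)]
side dipper [([304, 166, 22, 40], 0.95), ([329, 185, 32, 82], 0.82)]
side lid [([247, 368, 122, 107], 0.64)]
side mug [([263, 195, 38, 54], 0.72)]
side salt_jar [([216, 279, 38, 60], 0.73), ([327, 183, 36, 82], 0.23)]
top
WWWWWWWWWWWWWWWWWWWWWWWWWWWWWWWWWWWWWWWWWWWWWWWW
WWWWWWWWWWWWWWWWWWWWWWWWWWWWWWWWWWWWWWWWWWWWWWWW
WWWWWWWWWWWWWWWWWWWWWWWWWWWWWWWWWWWWWWWWWWWWWWWW
WWWWWWWWWWWWWWWWWWWWWWWWWWWWWWWWWWWWWWWWWWWWWWWW
WWWWWWWWWWWWWWWWWWWWWWWWWWWWWWWWWWWWWWWWWWWWWWWW
WWWWWWWWWWWWSSSSWWWWWWWWWWWWWWWWWWWWWWWWWWWWWWWW
WWSSS############oSSSWWWWWWWWWWWWWWWWWWWWWWWWWWW
So####################oSSWWWWWWWWWWWWWWWWWWWWWWW
o#oooooooooo##############SSWWWWWWWWW
[... 3587 characters left out ...]
Sooooo
WSSSSSSSSSSWWWWWWWSS###########SSSWWWWWWSSSooooo
WWWWWSWWWWWWWWWWWWSS###########SSSWWWWWWSSSSoooo
WWWWWWWWWWWWWWWWWWSS###########SSSWWWWWWWSSSSooo
WWWWWWWWWWWWWWWWWWSS###########SSSWWWWWWWSSSSSoo
WWWWWWWWWWWWWWWWWWSS###########SSSWWWWWWSSSSSSSS
WWWWWWWWWWWWWWWWWSSS###########SSSWSSSSSSooooooo
WWWWWWWWWWWWWWWWWSSS###########SSSSSoooooooooooo
WWWWWWWWWWWWWWWWWSSS###########SSSoooooooooooooo
WWWWWWWWWWWWWWWWWSSS###########SSooooooooooooooo
WWWWWWWWWWWWWWWWWSSS############oooooooooooooooo
WWWWWWWWWWWWWWWWSSSS#############ooooooooooooooo
WWWWWWWWWWWWWWWWSSSS##############oooooooooooooo
WWWWWWWWWWWWWWWSSSSSS#############oooo##oooooooo
WWWWWWWWWWWWWWWSSSSSSS##################oooooooo
39.8083
```

```bash
python3 -c "
from h import *
print(bot.close_job())"
```

```text
the job is handed in; nothing more can be done
None
```

I handed the job in at about 40 s. The lid lies knob up on the board, and the dipper hangs by itself on the rim, cup inside and hook seated to within about 1 mm by touch, leaning about 3° inward. I never felt the 8–15 N push expected as the hook goes on.

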